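# Draw a gear segment into line with a taper drift and fit its bolt

## Robot

A 7-joint arm with a two-finger parallel gripper is mounted at the origin on the work surface. World frame = base frame: x ahead of the robot, y to its left, z up, the work surface at z = 0. Lengths are in m, angles in rad, forces in N, time in s.
With the tool pointing down it reaches from about 0.425 to 0.925 m from the base axis. Payload 6.8 kg.
Tool frame: the origin (TCP) lies between the finger pads; the fingertips stand 14 mm ahead of it and the grasp point (between the pads) lies 5 mm behind it; z points along the fingers, y is the line along which they close (so a half turn about z gives the same grasp; the last joint's range is limited). The gripper opens to 85 mm and grips with 20 to 120 N. Pads are 22 mm wide; open, the fingers measure 114 mm over their backs; the gripper's body (76 mm by 85 mm) begins 54 mm behind the grasp point. The pads swing forward as they close: fully open they stand 13 mm farther back than shut.
Start: joints at [1, 0.477, 0.022, 1.555, -0.011, 1.109, -0.083], TCP at [0.301, -0.604, 0.224] pointing down, gripper open.
Joint ranges: [-2.96, 2.96], [-0.34, 2.1], [-1.41, 1.46], [0.24, 2.44], [-1.37, 4.51], [0.17, 1.92], [-2.96, 2.96]. Speed limits (rad/s): [2.39, 2.39, 3.14, 3.14, 3.14, 3.14, 3.14].

## Interface

Orientations are given as a rotation vector (axis times angle).
In Python, from bench import r, eyes, ticket gives the robot as it stands. The module is installed in compiled form; this text tells all that it offers.
- The arm moves only by the tool arm_command, never from a script. Its argument "plan" is text: rows parted by semicolons, each of 4 numbers parted by spaces: the shift along the tool's x, y, z in m, then the turn about the tool's z in degrees. In form: tx ty tz yaw; .... A call has 1 to 20 rows; each row shifts and turns the commanded pose from where the row before left it, along the tool's axes as they then stand; what a row does not reach is not made up. A row lasts 1/8 s, in which the tool goes at most 62.5 mm and 10.7 degrees, less where a joint would pass 70% of its speed; a pose out of reach is approached as far as the arm can. A call is refused whole if a number of a shift passes 0.0625 or a number of a turn 10.7, either way. A call with a gripper value outside its range is refused whole. "hand" is the closure, from -1 (fully open) to 1 (shut), set as the call begins (left out, the last holds). The fingers move at their own pace and stop on an object; "grip_force" is the grip in N (left out, the last holds). Time passes only in rows, so rows that do not move let the fingers close. It gives the time, the measured TCP pose, the force, the opening and the grip force at its end, in the units of the state.
- r.get_obs(): the state, without advancing time (a new reading comes with each control period).
- eyes.grab_frame(name): name is "scene" or "top"; returns (picture, depth): 480x640x3 uint8, red, green, blue; 480x640 float32, m along the optical axis (not along the pixel's ray), 0 where there is no reading.
- eyes.calibration(name): a dict with "fov_y" (degrees; the focal length in pixels is half the picture's height over the tangent of half this angle, whatever the lens; pixels are square), "cx", "cy" (the principal point, pixels), "origin" and "attitude" of the camera in the world. Camera axes: x right, y up, looking along -z (the intrinsics and any distortion apply to the point x, -y, -z); pixel columns grow to the right and rows downward; lengths in m; the calibration is good to about 2 mm. A picture is of the moment at which its call begins. calibration takes no time and is no camera call.
- ticket.hand_in(): hands the job in; it is judged then, once.
The state is a dict: "clock": time; "joints": joint angles; "qvel": joint speeds; "tau": joint torques, N m; "tcp_pos": TCP position; "orientation": TCP orientation; "contact_force": force on the tool from outside, world axes, zero at the start; "moment": the same for the moment, N m; "grip_width": finger opening in m; "gripper_force": force on a finger pad.
Only numpy, scipy, OpenCV 4.12 (cv2) and the standard library are available. Lean on these libraries where they do the work, as an engineer would, in place of code of your own. Each camera call takes 0.05 s, during which the arm holds its last target. There are 200 camera calls.

## Task

The loose bronze gear segment on the iron driving wheel has swung out on its one slack bolt, so its other holes no longer line up with the holes in the rim below. Push the tapered drift down through the end hole by feel until its collar sits home on the segment and the holes are pulled into line, then set the square-headed fitting bolt fully home in the middle hole and leave both standing there. Ease both in with a light hand, never forcing or banging them down (30 N at most); draw the segment over with the drift rather than shoving it with the gripper, and leave everything else on the bench where it is.

Things in the scene. Friction and masses are not known exactly. Their poses are not given: they have to be found in the camera images.
- drift: Taper drift: steel pin 111 mm long, upright in one hole of the tool block, hanging by its collar. Origin: centre of its tip; z up its axis. From the tip: cone 6 mm diameter at 0 to 14.8 at 36 mm; shank 14.8 to 60 mm; collar 26 mm diameter, 60 to 66 mm; round handle 16 mm diameter, 66 to 111 mm (grip here). The only tool with both a collar and a round handle. About 0.13 kg.
- drift_collar (a point): Centre of the underside of the drift's collar, 60 mm up from its tip, on its axis.
- bolt: Fitting bolt: steel, 68 mm long, upright in another hole of the block, hanging by its collar. Origin: centre of its lower end; z up. From the end: bluntly pointed 9 mm thread to 10 mm, cone to 14.4 at 15 mm, shank 14.4 to 42 mm, collar 27 mm diameter 42 to 46 mm, square head 18 x 18 mm with sides along the bolt's x and y, 46 to 68 mm (grip here). 0.10 kg.
- bolt_collar (a point): Centre of the underside of the bolt's collar, 42 mm up from its end, on its axis.
- block: Dark wood tool block, 210 (x) x 62 (y) x 66 mm high, fixed, on the left or the right. Origin: centre of its underside. Four 18 mm holes 63 mm deep in a row along its x, at -75, -25, 25 and 75 mm; drift, bolt and two punches stand in them in any order. Close the fingers across the row (along its y).
- wheel: Iron driving wheel, 296 mm over the gear teeth, lying flat and fixed on its hub (62 mm across, 76 mm high). Origin on the bench under the hub's centre; the loose segment is on its -x side. Its rim carries four bronze gear segments, top faces 72 mm above the bench: three bolted tight with square-headed bolts standing 16 mm proud, the fourth loose.
- segment: Loose bronze gear segment, a toothed 90 degree arc 12 mm thick, 100 to 148 mm from the wheel's centre, top face 72 mm above the bench. Origin on the slack bolt it swings on (its only joint, vertical; head 16 mm proud), at the underside; its y axis points from that bolt to the end hole. It swings stiffly: about 6 N at the end hole moves it.
- seg_hole_a (a point): End hole of the loose segment, centre of its mouth in the top face; 16 mm diameter. Axes as the segment's, z up. The rim's own 16 mm hole, 12 to 26 mm below this point, is off by 6 to 10 mm towards the segment's +x (hub side); how far is not measured: only feel, or the crescent seen through the hole, tells it. The rim does not give; a drift kept free to centre itself needs under 15 N.
- seg_hole_b (a point): Middle hole of the loose segment, centre of its mouth in the top face; 16 mm diameter, offset from the end hole by 18 mm along the segment's -x and 62.5 mm along its -y. Axes as the segment's. Lines up with its own 16 mm rim hole below only while the end hole is drawn into line.
- pin_punch: Straight steel punch, 121 mm long, 15 mm thick, no collar, standing in the block. Leave it. Origin at its lower end.
- centre_punch: Slimmer steel punch, 108 mm long, 13 mm thick, no collar, standing in the block. Leave it. Origin at its lower end.
- tube_cup: Grey enamel tube cup, 48 mm across the rim, 74 mm high, standing near the robot. Leave it. Origin under its base.
- spindle_cap: Brass spindle cap, 52 mm across, 43 mm high, near the robot. Leave it. Origin under its base.
- hammer: Hammer lying far out on the left, 260 mm long. Leave it.
- spanner: Spanner lying far out on the right, 180 mm long. Leave it.
- bearing: Ball bearing 52 mm across, 16 mm high, lying beyond the wheel on the left. Leave it.
- tray: Grey tray of nuts and washers, 200 x 120 x 35 mm, fixed, on the side of the bench where the block is not. Origin under its centre.
Mind the look-alikes: they are no part of the job. Leave any pink look-alike of the drift alone.

How it is judged:
On the way, in this order (a step that is already met when the one before it is completed fails the run):
1. the drift is home in the end hole, its collar on the segment (z of drift_collar in the frame of seg_hole_a below 0.0015 m and horizontal distance between drift_collar and seg_hole_a below 0.003 m and angle between drift's own z axis and vertical below 0.07 rad), for 0.2 s.
2. the bolt is home in the middle hole (z of bolt_collar in the frame of seg_hole_b below 0.0015 m and horizontal distance between bolt_collar and seg_hole_b below 0.003 m and angle between bolt's own z axis and vertical below 0.07 rad), for 0.2 s.
At the end, for the whole second after the job is handed in: The drift stands in the end hole and the bolt in the middle hole of the segment, each upright within 0.07 rad, within 3 mm of the hole's centre and with the underside of its collar within 1.5 mm of the segment's top face, both released and at rest (all of step 1 and all of step 2 and linear speed of each of drift, bolt below 0.02 m/s); the robot touches nothing.
It fails at once if the drift is forced: more than 30 N between it and the wheel or segment (contact force between drift and wheel above 30 N).
It fails at once if the bolt is forced: more than 30 N between it and the wheel or segment (contact force between bolt and wheel above 30 N).
It fails at once if the gripper shoves the segment (more than 5 N) (contact force between the fingers and segment above 5 N).
It fails at once if a bystander is moved more than 30 mm (distance of any of pin_punch, centre_punch, tube_cup, spindle_cap, hammer, spanner, bearing from where it was at the start of the episode above 0.03 m).
It also fails if it takes over 72 s, if anything falls off the work surface, if the arm or the gripper's body presses on something with over 40 N, if the wrist force passes 120 N, or if a joint passes its speed limit or range.

## Working session

There is one attempt and no reset: what is moved stays moved. The work goes in short steps, Python scripts to look and compute and a tool call to move; the robot and the scene stay as the last step left them, time stands still between calls to the robot, and variables do not carry over. Pictures are saved under pics/ and viewed, at most 10 in all, crops included, and the job is handed in when it is done.

Besides the shell and the picture viewer there is one more tool, called after "Request:" by a JSON object that holds its "name" and its "arguments". arm_command: Moves the arm, as the interface text tells. Its arguments: {"type":"object","properties":{"plan":{"type":"string"},"hand":{"type":"number"},"grip_force":{"type":"number"}},"required":["plan"]}

```bash
mkdir -p pics; cat > h.py <<'E'
import numpy as np, cv2
from bench import r, eyes, ticket
from scipy.spatial.transform import Rotation as R
def cal(n):
    c=eyes.calibration(n); f=240/np.tan(np.radians(c['fov_y'])/2)
    a=np.array(c['attitude'],float)
    M=a if a.shape==(3,3) else (R.from_rotvec(a).as_matrix() if a.size==3 else R.from_quat(a).as_matrix())
    return c,f,M
def ray(n,u,v):
    c,f,M=cal(n); d=np.array([(u-c['cx'])/f,-(v-c['cy'])/f,-1.]); return np.array(c['origin']),M@d
def onz(n,u,v,z):
    o,d=ray(n,u,v); return o+d*(z-o[2])/d[2]
def proj(n,p):
    c,f,M=cal(n); q=M.T@(np.array(p)-c['origin']); return c['cx']+f*q[0]/-q[2], c['cy']-f*q[1]/-q[2]
def grab(n,name):
    p,d=eyes.grab_frame(n); cv2.imwrite(f'pics/{name}.png',p[...,::-1]); np.save(f'pics/{name}.npy',d); return p,d
E
python3 - <<'E'
from h import *
for n in('scene','top'):
    print(eyes.calibration(n)); grab(n,n+'0')
print(r.get_obs())
E
```

```text
{'fov_y': 52.151979596340425, 'cx': 323.4365422059248, 'cy': 241.43777618757952, 'origin': array([ 1.11229036, -0.22305006,  0.90328313]), 'attitude': array([0.55351349, 0.3618262 , 1.13798742])}
{'fov_y': 45.083249551511905, 'cx': 331.06124586267487, 'cy': 237.87230469948685, 'origin': array([2.44576211e-01, 1.48882225e-04, 1.65235129e+00]), 'attitude': array([ 0.15297089, -0.14379203, -1.58100295])}
{'clock': 0.1, 'joints': array([ 0.99990538,  0.47771419,  0.02235339,  1.55636117, -0.01144382,
        1.10930005, -0.08308209]), 'qvel': array([ 0.00133543, -0.00163511,  0.00063225, -0.00208591,  0.00134583,
       -0.00116772, -0.00174977]), 'tau': array([ 4.81059120e-03, -5.97754204e+01,  1.61386695e+00, -2.81951898e+01,
        1.29581141e-02,  4.93295913e-03,  1.45432057e-05]), 'tcp_pos': array([ 0.30107368, -0.60351997,  0.22262173]), 'orientation': array([-3.05632162e+00, -7.20203809e-01,  8.60445867e-04]), 'contact_force': array([ 0.56760823,  0.97469252, -0.17250372]), 'moment': array([ 0.03337641,  0.04480741, -0.00864616]), 'gripper_force': 0.0, 'grip_width': 0.08551194843748308}
```

View pics/scene0.png

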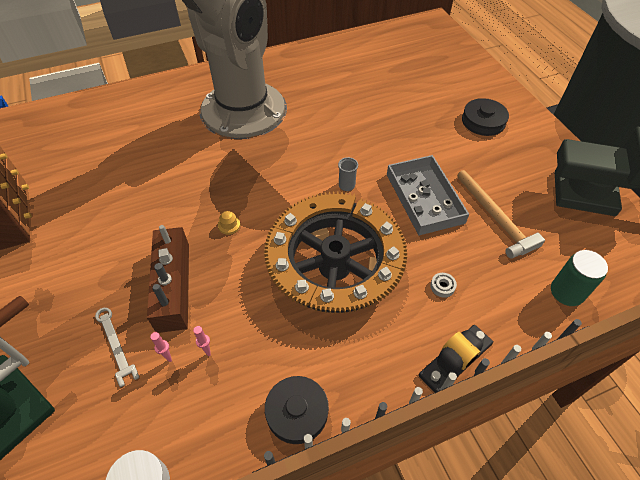

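View pics/top0.png

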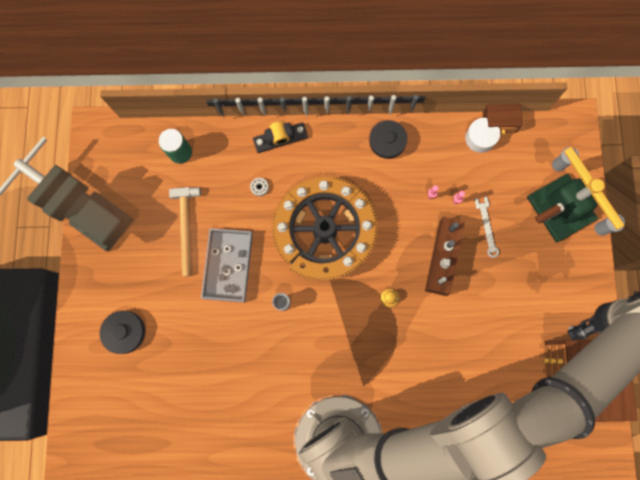

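The scene shows the wheel at (336,248) with two open holes near (312,205) and (342,201). The block is at (168,280) with four tools, and the pink look-alikes are at (160,345) and (203,340). In the top view the wheel is at (325,228) and the block at (444,257).

```bash
python3 - <<'E'
from h import *
s=cv2.imread('pics/scene0.png'); t=cv2.imread('pics/top0.png')
a=cv2.resize(s[180:320,260:415],None,fx=3.8,fy=3.8,interpolation=2)[:, :400*2][:300*2]
def cr(im,u,v,w,h,f): return cv2.resize(im[v:v+h,u:u+w],(w*f,h*f),interpolation=cv2.INTER_CUBIC)
A=cr(s,262,184,100,50,4); B=cr(s,140,220,60,75,5)[:, :300]; C=cr(t,285,235,80,50,5); D=cr(t,425,212,40,50,5)
can=np.zeros((600,800,3),np.uint8)
for im,x,y in((A,0,0),(B,410,0),(C,0,210)):
    can[y:y+im.shape[0],x:x+im.shape[1]]=im[:600-y,:800-x]
can[350:600,450:650]=D
cv2.imwrite('pics/c1.png',can)
for z,u,v in((.076,336,247),): print(onz('scene',u,v,z))
print(onz('top',324,226,.076), onz('top',340,440,0))
E
```

```text
[0.58643431 0.02921493 0.076     ]
[0.57947592 0.02632641 0.076     ] [-0.00149899 -0.00866378  0.        ]
```

View pics/c1.png

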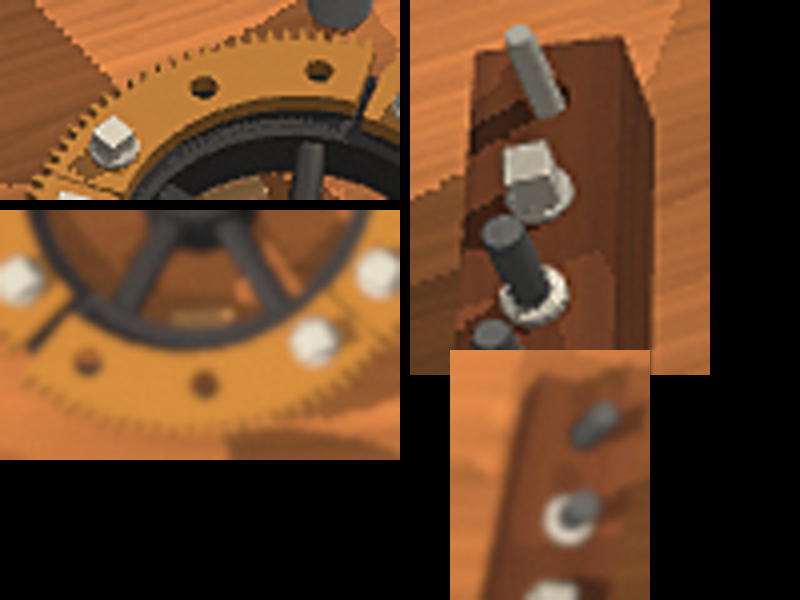

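The close-up shows the segment's open holes at scene (342,201.5) and (313,205.7), and top (302.6,265.4) and (325.8,269.8). In the block the drift's handle top is at scene (158.6,266.4) and the bolt's head at (163.6,252).

```bash
python3 - <<'E'
from h import *
def sh(l,n,u,v,z): print(l,n,onz(n,u,v,z).round(4))
sh('A','scene',342,201.5,.072); sh('A','top',302.6,265.4,.072)
sh('B','scene',313,205.7,.072); sh('B','top',325.8,269.8,.072)
sh('slack','scene',262+115/4,184+130/4,.088); sh('slack','top',348,261,.088)
sh('drifttop','scene',158.6,266.4,.117); sh('drifttop','top',425+(583-450)/5,212+(505-350)/5,.117)
sh('driftcol','scene',165,279,.072);sh('driftcol','top',425+(569-450)/5,212+(519-350)/5,.072)
sh('bolttop','scene',163.6,252,.092); 
sh('punch','scene',140+(520-410)/5,220+35/5,.124)
# block top corners: mask brown dark top in scene depth
for n in('scene','top'):
    d=np.load(f'pics/{n}0.npy'); c,f,M=cal(n)
    v,u=np.mgrid[:480,:640]; D=np.stack([(u-c['cx'])/f,-(v-c['cy'])/f,-np.ones_like(u)],-1)*d[...,None]
    P=D@M.T+c['origin']
    m=(abs(P[...,2]-.066)<.005)&(P[...,1]<-.15)&(P[...,1]>-.4)&(P[...,0]>.35)&(P[...,0]<.75)&(d>0)
    q=P[m][:,:2].astype(np.float32); print(n,len(q),cv2.minAreaRect(q))
    m=(abs(P[...,2]-.072)<.005)&(np.hypot(P[...,0]-.583,P[...,1]-.028)<.17)&(d>0)
    q=P[m][:,:2].astype(np.float32); print(cv2.minEnclosingCircle(q),len(q))
E
```

```text
A scene [0.4756 0.0919 0.072 ]
A top [0.4702 0.0868 0.072 ]
B scene [0.4624 0.0278 0.072 ]
B top [0.457 0.023 0.072]
slack scene [ 0.4847 -0.0319  0.088 ]
slack top [ 0.4781 -0.0383  0.088 ]
drifttop scene [ 0.5255 -0.3134  0.117 ]
drifttop top [ 0.5184 -0.3176  0.117 ]
driftcol scene [ 0.5263 -0.3129  0.072 ]
driftcol top [ 0.5187 -0.3187  0.072 ]
bolttop scene [ 0.4765 -0.3001  0.092 ]
punch scene [ 0.44   -0.2873  0.124 ]
scene 2400 ((0.5402686595916748, -0.30949297547340393), (0.10081631690263748, 0.29890167713165283), 87.24327087402344)
((0.5807253122329712, 0.03190920501947403), 0.15229739248752594) 6386
top 1268 ((0.5374048948287964, -0.31465038657188416), (0.0991419106721878, 0.29774779081344604), 87.32120513916016)
((0.5797265768051147, 0.02867303602397442), 0.15203233063220978) 3327
```

Request:
{"name": "arm_command", "arguments": {"plan": "0.041 -0.02 0 0;0.041 -0.02 0 0;0.041 -0.02 0 0;0.041 -0.02 0 0;0.041 -0.02 0 0;0.041 -0.02 0 0;0.041 -0.02 0 0;0.039 -0.019 0 0;0 0 0.01 10.4;0 0 0.01 10.4;0 0 0.01 10.4;0 0 0.01 10.5;0 0 0 0;0 0 0 0", "hand": -1}}

```text
clock: 1.85
tcp_pos: [0.5222, -0.3162, 0.1837]
orientation: [3.115, -0.409, 0.0]
contact_force: [-0.3, -0.5, 0.5]
grip_width: 0.0853
gripper_force: 0.0
```

```bash
python3 - <<'E'
from h import *
s,_=grab('scene','s1'); t,_=grab('top','t1')
def cr(im,u,v,w,h,f): return cv2.resize(im[v:v+h,u:u+w],(w*f,h*f),interpolation=cv2.INTER_CUBIC)
for n in('scene','top'):
  for z in(.117,.1697): print(n,z,proj(n,[.5222,-.3162,z]))
can=np.hstack([cr(s,110,190,80,120,5),cr(t,405,190,80,120,5)])[:600,:800]
cv2.imwrite('pics/c2.png',can[...,::-1])
E
```

```text
scene 0.117 (np.float64(156.76349014138236), np.float64(265.5081082496258))
scene 0.1697 (np.float64(148.94235035959875), np.float64(249.7030964025187))
top 0.117 (np.float64(451.0051831283186), np.float64(241.6146499215177))
top 0.1697 (np.float64(454.97883760963214), np.float64(237.95366683567286))
```

View pics/c2.png

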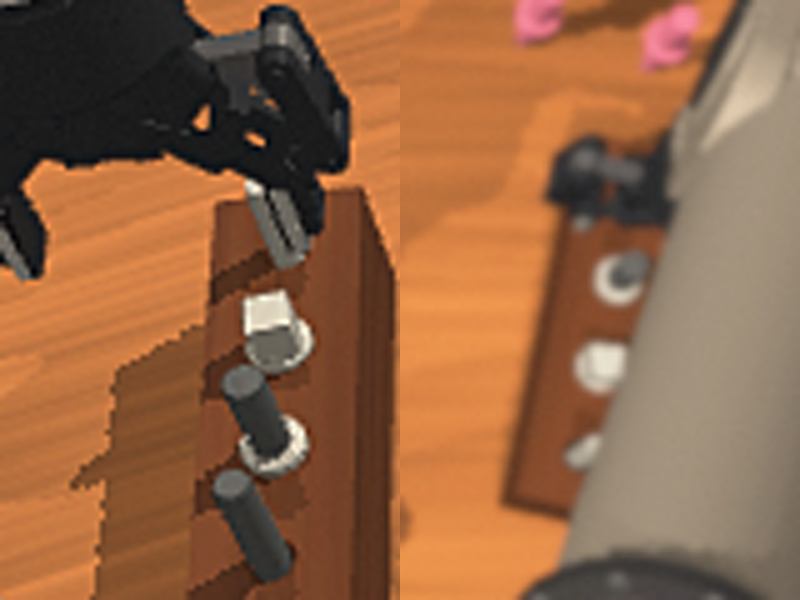

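The scene view shows the open fingers straddling the drift, whose handle top is at crop (245,380). The bolt is at (268,315). In the top view the arm partly covers the block. The alignment is good enough to go down.

Request:
{"name": "arm_command", "arguments": {"plan": "0 0 0.03 0;0 0 0.03 0;0 0 0.025 0;0 0 0 0;0 0 0 0"}}

```text
clock: 2.58
tcp_pos: [0.5228, -0.3167, 0.0997]
orientation: [3.114, -0.414, 0.003]
contact_force: [0.4, 0.0, 1.0]
grip_width: 0.0853
gripper_force: 0.0
```

Request:
{"name": "arm_command", "arguments": {"plan": "0 0 0 0;0 0 0 0;0 0 0 0;0 0 0 0;0 0 0 0;0 0 0 0;0 0 0 0;0 0 0 0", "hand": 1, "grip_force": 20}}

```text
clock: 3.58
tcp_pos: [0.5223, -0.3161, 0.0987]
orientation: [-3.114, 0.415, -0.001]
contact_force: [0.1, 1.7, 3.6]
grip_width: 0.0148
gripper_force: 19.6
```

Request:
{"name": "arm_command", "arguments": {"plan": "0 0 -0.01 0;0 0 -0.02 0;0 0 -0.03 0;0 0 -0.03 0;0 0 -0.035 0;0 0 0 0;0 0 0 0"}}

```text
clock: 4.45
tcp_pos: [0.5214, -0.3161, 0.2229]
orientation: [-3.114, 0.415, 0.002]
contact_force: [-0.5, 0.1, -1.8]
grip_width: 0.0148
gripper_force: 19.5
```

Request:
{"name": "arm_command", "arguments": {"plan": "-0.0149 -0.038 0 0;-0.0149 -0.038 0 0;-0.0149 -0.038 0 0;-0.0149 -0.038 0 0;-0.0149 -0.038 0 0;-0.0149 -0.038 0 0;-0.0149 -0.038 0 0;-0.0149 -0.038 0 0;-0.0149 -0.038 0 0;-0.0149 -0.038 0 0;0 0 0 -9.5;0 0 0 -9.5;0 0 0 0;0 0 0 0"}}

```text
clock: 6.2
tcp_pos: [0.4774, 0.0892, 0.2228]
orientation: [3.14, 0.099, -0.002]
contact_force: [-0.3, -0.5, -1.1]
grip_width: 0.0149
gripper_force: 19.7
```

```bash
python3 - <<'E'
from h import *
s,_=grab('scene','s2'); t,_=grab('top','t2')
o=r.get_obs(); p=o['tcp_pos']; print(p,o['contact_force'])
def cr(im,u,v,w,h,f): return cv2.resize(im[v:v+h,u:u+w],(w*f,h*f),interpolation=cv2.INTER_CUBIC)
for n in('scene','top'):
  print(n,proj(n,p-[0,0,.093]))
can=np.hstack([cr(s,290,130,100,120,5),cr(t,272,215,60,120,5)])[:600,:800]
cv2.imwrite('pics/c3.png',can[...,::-1])
E
```

```text
[0.47761477 0.08934731 0.22314281] [ 0.21875792 -0.0022925  -1.70777671]
scene (np.float64(342.2724396196538), np.float64(184.68587533390632))
top (np.float64(300.4131992979159), np.float64(259.58680825381623))
```

View pics/c3.png

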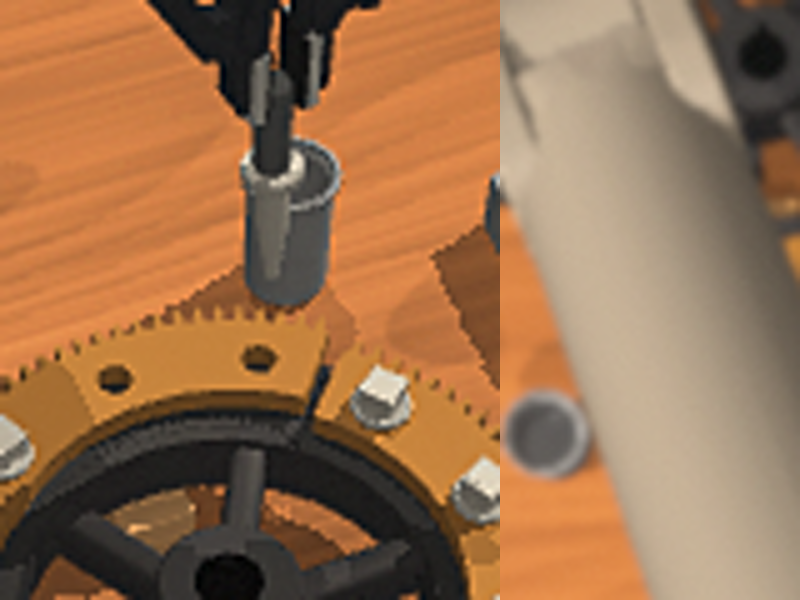

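The scene shows the held drift with its tip at (344.4,185.6). Hole A is at (341.8,201.6) and hole B at (313,205.5). The arm hides this spot in the top view.

```bash
python3 - <<'E'
from h import *
p=np.array([.4776,.0893,.223])
b=onz('scene',344.4,185.6,.130)-p; print('bias',b[:2].round(4))
for u,v in((341.8,201.6),(313,205.5)): print((onz('scene',u,v,.072)-b)[:2].round(4))
# subpixel hole centres: dark blobs on bronze
s=cv2.imread('pics/s2.png'); g=cv2.cvtColor(s,6)[190:215,300:355]
m=(g<75).astype(np.uint8); print(cv2.connectedComponentsWithStats(m)[2:])
for z in(.168,.135,.223):print(proj('scene',[.4776,.0893,z]))
print(g[6:16,34:50])
E
```

```text
bias [0.004  0.0032]
[0.4717 0.0882]
[0.4579 0.0248]
(array([[   0,    0,   55,   25, 1073],
       [  42,    0,   10,    4,   17],
       [  39,    9,    6,    5,   23],
       [   1,   11,    1,    1,    1],
       [  11,   13,   44,   12,  235],
       [  10,   14,    6,    5,   26]], dtype=int32), array([[24.97110904, 10.05871389],
       [45.35294118,  1.        ],
       [41.26086957, 11.39130435],
       [ 1.        , 11.        ],
       [35.25531915, 21.31489362],
       [12.5       , 15.69230769]]))
(np.float64(342.93148726586), np.float64(172.2058781534099))
(np.float64(342.33449954355797), np.float64(183.12732517020748))
(np.float64(344.00007315221), np.float64(152.65689296546353))
[[144 143 144 142 144 143 144 145 144 144 143 144 143 144 143 143]
 [143 143 144 144 144 145 145 145 145 145 144 144 142 143 142 144]
 [143 142 142 144 145 146 149 148 150 148 147 144 144 144 143 143]
 [144 143 143 145 148 100 103  53  80 103 152 148 144 143 143 142]
 [144 143 143 147 129  54  62  65  61  53  77 152 148 144 144 144]
 [143 143 145 147  89  60  68  71  67  59  51  98 149 144 143 143]
 [142 143 144 147 109  58  55  56  55  58  55 130 147 145 142 144]
 [144 144 143 148 152  50  24  21  22  33 110 153 145 144 144 143]
 [143 143 144 145 149 154 122  97  90  99 156 147 144 143 145 143]
 [143 144 143 143 145 148 151 152 154 150 148 144 145 144 143 143]]
```

Request:
{"name": "arm_command", "arguments": {"plan": "-0.001 0.001 0.02 0;0 0 0.02 0;0 0 0.007 0;0 0 0 0;0 0 0 0"}}

```text
clock: 6.92
tcp_pos: [0.4775, 0.0887, 0.1772]
orientation: [-3.14, -0.104, -0.002]
contact_force: [0.1, -0.2, -0.9]
grip_width: 0.0149
gripper_force: 19.7
```

```bash
python3 - <<'E'
from h import *
s,_=grab('scene','s3')
o=r.get_obs(); p=o['tcp_pos']; print(p,o['contact_force'])
print(proj('scene',p-[0,0,.093]))
cv2.imwrite('pics/c4.png',cv2.resize(s[160:220,310:370],(600,600),interpolation=cv2.INTER_CUBIC)[...,::-1])
E
```

```text
[0.47746011 0.08865373 0.17724293] [ 0.32231306  0.01768791 -1.20669125]
(np.float64(341.17933359740647), np.float64(198.90638348372798))
```

View pics/c4.png

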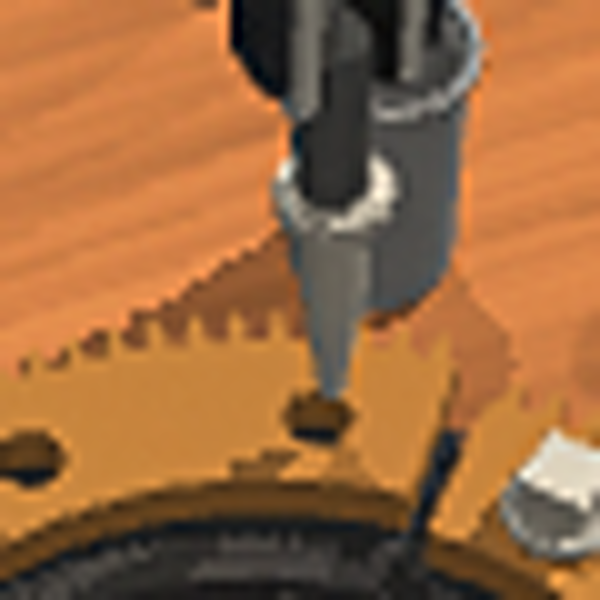

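The tip is at (343.2,199.3) and hole A's centre at (341.9,201.7). The tip hovers about 12 mm above it.

```bash
python3 - <<'E'
from h import *
p=np.array([.4775,.0887,.1772])
b=onz('scene',343.2,199.3,.0842)-p; print('bias',b[:2].round(4))
A=(onz('scene',341.9,201.6,.072)-b)[:2]; B=(onz('scene',313.,205.6,.072)-b)[:2];S=(onz('scene',290.7,216.5,.088)-b)[:2]
print(A,B,S, A-p[:2]); y=(A-S)/np.linalg.norm(A-S); print(y,np.linalg.norm(A-S),A-B, np.degrees(np.arctan2(y[1],y[0])))
E
```

```text
bias [0.0027 0.0036]
[0.47312505 0.08800092] [0.4594978  0.02433603] [ 0.48200507 -0.03559963] [-0.00437495 -0.00069908]
[-0.07165981  0.99742913] 0.12391912822211401 [0.01362725 0.06366489] 94.10932668582973
```

Request:
{"name": "arm_command", "arguments": {"plan": "0 0 0.004 0;0 0 0.004 0;0 0 0.004 0;0 0 0.003 0;0 0 0 0"}}

```text
clock: 7.6
tcp_pos: [0.4767, 0.0885, 0.1612]
orientation: [3.14, 0.105, -0.001]
contact_force: [0.6, 0.4, -0.2]
grip_width: 0.0143
gripper_force: 19.7
```

Request:
{"name": "arm_command", "arguments": {"plan": "0 0 0.002 0;0 0 0.002 0;0 0 0 0"}}

```text
clock: 7.98
tcp_pos: [0.4768, 0.0885, 0.1573]
orientation: [3.14, 0.105, -0.001]
contact_force: [-0.5, 0.3, -1.1]
grip_width: 0.0146
gripper_force: 19.7
```

Request:
{"name": "arm_command", "arguments": {"plan": "0 0 0.002 0;0 0 0.0015 0;0 0 0 0"}}

```text
clock: 8.35
tcp_pos: [0.4768, 0.0885, 0.1539]
orientation: [3.14, 0.105, -0.0]
contact_force: [-0.5, 0.6, -1.3]
grip_width: 0.0148
gripper_force: 19.7
```

Request:
{"name": "arm_command", "arguments": {"plan": "0 0 0.0015 0;0 0 0.001 0;0 0 0 0"}}

```text
clock: 8.72
tcp_pos: [0.4768, 0.0885, 0.1514]
orientation: [3.14, 0.105, -0.0]
contact_force: [-0.6, 0.2, -0.9]
grip_width: 0.0148
gripper_force: 19.7
```

Request:
{"name": "arm_command", "arguments": {"plan": "0 0 0.0015 0;0 0 0.0015 0;0 0 0 0"}}

```text
clock: 9.1
tcp_pos: [0.4768, 0.0885, 0.1483]
orientation: [3.14, 0.105, -0.0]
contact_force: [0.2, -0.8, -1.7]
grip_width: 0.015
gripper_force: 19.7
```

Request:
{"name": "arm_command", "arguments": {"plan": "0 0 0.0015 0;0 0 0.0015 0;0 0 0 0"}}

```text
clock: 9.48
tcp_pos: [0.477, 0.0885, 0.1455]
orientation: [-3.14, -0.105, -0.0]
contact_force: [0.2, 1.0, 1.9]
grip_width: 0.0147
gripper_force: 19.8
```

Request:
{"name": "arm_command", "arguments": {"plan": "0.0002 0 0.0015 0;0.0002 0 0.0015 0;0 0 0 0"}}

```text
clock: 9.85
tcp_pos: [0.4779, 0.0887, 0.1431]
orientation: [-3.14, -0.104, -0.002]
contact_force: [-0.8, 0.1, 5.9]
grip_width: 0.0143
gripper_force: 20.2
```

Request:
{"name": "arm_command", "arguments": {"plan": "0.0002 0 0.0015 0;0.0002 0 0.0015 0;0 0 0 0"}}

```text
clock: 10.22
tcp_pos: [0.4783, 0.0887, 0.1401]
orientation: [-3.14, -0.104, -0.002]
contact_force: [-0.6, -0.2, 5.9]
grip_width: 0.0141
gripper_force: 20.2
```

Request:
{"name": "arm_command", "arguments": {"plan": "0.0002 0 0.0015 0;0.0002 0 0.0015 0;0 0 0 0"}}

```text
clock: 10.6
tcp_pos: [0.4787, 0.0888, 0.1371]
orientation: [-3.14, -0.105, -0.002]
contact_force: [-0.9, 1.2, 6.3]
grip_width: 0.0143
gripper_force: 20.3
```

Request:
{"name": "arm_command", "arguments": {"plan": "0.0002 0 0.0015 0;0.0002 0 0.0015 0;0 0 0 0"}}

```text
clock: 10.98
tcp_pos: [0.4791, 0.0889, 0.1341]
orientation: [-3.14, -0.105, -0.002]
contact_force: [0.5, -0.8, 6.3]
grip_width: 0.0148
gripper_force: 20.2
```

Request:
{"name": "arm_command", "arguments": {"plan": "0.0002 0 0.0015 0;0.0002 0 0.0015 0;0.0002 0 0.0015 0;0 0 0 0"}}

```text
clock: 11.48
tcp_pos: [0.4797, 0.089, 0.1296]
orientation: [-3.139, -0.105, -0.002]
contact_force: [-0.8, -0.3, 5.6]
grip_width: 0.0144
gripper_force: 20.2
```

Request:
{"name": "arm_command", "arguments": {"plan": "0.0002 0 0.0015 0;0.0002 0 0.0015 0;0.0002 0 0.0015 0;0 0 0 0"}}

```text
clock: 11.98
tcp_pos: [0.4802, 0.089, 0.125]
orientation: [-3.139, -0.105, -0.002]
contact_force: [-0.2, 0.0, 4.7]
grip_width: 0.0143
gripper_force: 20.2
```

Request:
{"name": "arm_command", "arguments": {"plan": "0.0002 0 0.0015 0;0.0002 0 0.0015 0;0.0002 0 0.0015 0;0 0 0 0"}}

```text
clock: 12.48
tcp_pos: [0.4809, 0.0891, 0.1205]
orientation: [-3.139, -0.105, -0.002]
contact_force: [-1.4, -0.6, 5.1]
grip_width: 0.0147
gripper_force: 20.2
```

Request:
{"name": "arm_command", "arguments": {"plan": "0.0001 0 0.0015 0;0.0001 0 0.0015 0;0.0001 0 0.0015 0;0 0 0 0"}}

```text
clock: 12.98
tcp_pos: [0.4812, 0.0892, 0.116]
orientation: [-3.139, -0.105, -0.002]
contact_force: [0.0, 0.7, 4.8]
grip_width: 0.0146
gripper_force: 20.2
```

Request:
{"name": "arm_command", "arguments": {"plan": "0 0 0.0015 0;0 0 0.0015 0;0 0 0.0015 0;0 0 0 0"}}

```text
clock: 13.48
tcp_pos: [0.481, 0.0892, 0.1114]
orientation: [-3.139, -0.105, -0.001]
contact_force: [-1.2, 0.7, 4.5]
grip_width: 0.015
gripper_force: 20.2
```

Request:
{"name": "arm_command", "arguments": {"plan": "0 0 0.001 0;0 0 0.001 0;0 0 0.001 0;0 0 0 0"}}

```text
clock: 13.98
tcp_pos: [0.4809, 0.0892, 0.1083]
orientation: [-3.139, -0.105, -0.001]
contact_force: [-1.7, 0.0, 5.3]
grip_width: 0.0149
gripper_force: 20.2
```

Request:
{"name": "arm_command", "arguments": {"plan": "0 0 0.001 0;0 0 0.001 0;0 0 0 0"}}

```text
clock: 14.35
tcp_pos: [0.4809, 0.0892, 0.1063]
orientation: [-3.139, -0.105, -0.001]
contact_force: [-1.0, 1.3, 4.8]
grip_width: 0.0146
gripper_force: 20.2
```

Request:
{"name": "arm_command", "arguments": {"plan": "0 0 0.0007 0;0 0 0.0007 0;0 0 0 0"}}

```text
clock: 14.72
tcp_pos: [0.4808, 0.0892, 0.1049]
orientation: [-3.139, -0.105, -0.001]
contact_force: [-0.9, -0.2, 5.6]
grip_width: 0.0149
gripper_force: 20.2
```

Request:
{"name": "arm_command", "arguments": {"plan": "0 0 0.0005 0;0 0 0.0005 0;0 0 0 0"}}

```text
clock: 15.1
tcp_pos: [0.4814, 0.0894, 0.1045]
orientation: [-3.139, -0.105, -0.003]
contact_force: [-1.6, 0.8, 9.6]
grip_width: 0.0147
gripper_force: 20.6
```

Request:
{"name": "arm_command", "arguments": {"plan": "0 0 0.0004 0;0 0 0.0004 0;0 0 0 0"}}

```text
clock: 15.48
tcp_pos: [0.4819, 0.0896, 0.1044]
orientation: [-3.139, -0.105, -0.005]
contact_force: [-3.2, 2.3, 15.1]
grip_width: 0.0146
gripper_force: 21.0
```

Request:
{"name": "arm_command", "arguments": {"plan": "0 0 -0.0005 0;0 0 -0.0005 0;0 0 0 0"}}

```text
clock: 15.85
tcp_pos: [0.4815, 0.0895, 0.1045]
orientation: [-3.139, -0.105, -0.003]
contact_force: [-0.7, 1.1, 7.4]
grip_width: 0.0147
gripper_force: 20.2
```

Request:
{"name": "arm_command", "arguments": {"plan": "0 0 0 0;0 0 0 0;0 0 0 0;0 0 0 0", "hand": 0.2}}

```text
clock: 16.35
tcp_pos: [0.4805, 0.0886, 0.1036]
orientation: [3.14, 0.104, -0.0]
contact_force: [-0.3, 0.3, -0.5]
grip_width: 0.0341
gripper_force: 0.0
```

Request:
{"name": "arm_command", "arguments": {"plan": "0 0 -0.01 0;0 0 -0.02 0;0 0 -0.03 0;0 0 -0.03 0;0 0 -0.03 0;0 0 0 0"}}

```text
clock: 17.1
tcp_pos: [0.4822, 0.0892, 0.2267]
orientation: [-3.139, -0.104, -0.009]
contact_force: [0.1, -0.7, -0.7]
grip_width: 0.0341
gripper_force: 0.0
```

```bash
python3 - <<'E'
from h import *
s,_=grab('scene','s4'); o=r.get_obs(); print(o['tcp_pos'],o['contact_force'])
cv2.imwrite('pics/c5.png',cv2.resize(s[160:220,290:370],(800,600),interpolation=cv2.INTER_CUBIC)[...,::-1])
E
```

```text
[0.481208   0.08893109 0.22513764] [ 0.74539674 -0.09881933 -0.52223255]
```

View pics/c5.png

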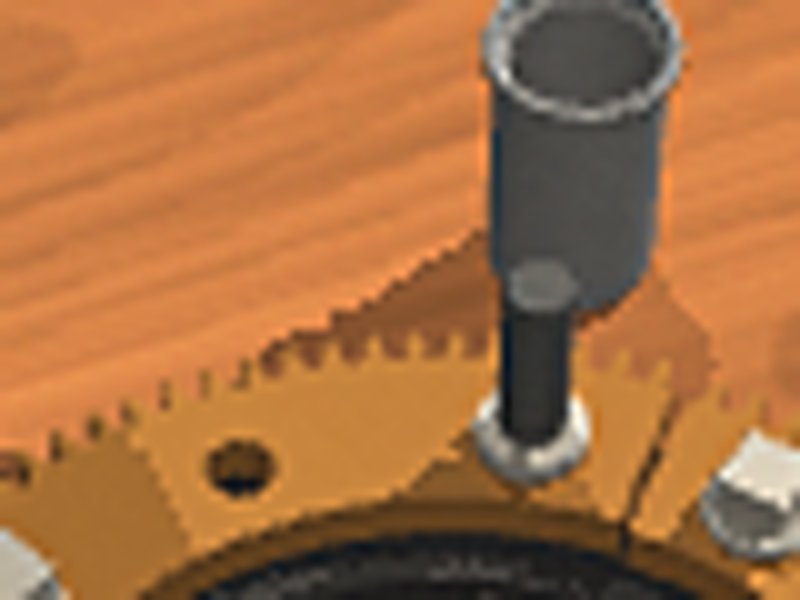

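The drift stands home, its collar on the segment at (343.3,203.3). Hole B is now at (314.1,206.7) with no crescent showing, so it is in line.

Request:
{"name": "arm_command", "arguments": {"plan": "-0.0033 0.0391 0 0;-0.0033 0.0391 0 0;-0.0033 0.0391 0 0;-0.0033 0.0391 0 0;-0.0033 0.0391 0 0;-0.0033 0.0391 0 0;-0.0033 0.0391 0 0;-0.0033 0.0391 0 0;-0.0033 0.0391 0 0;-0.0033 0.0391 0 0;0 0 0.02 9.5;0 0 0.02 9.5;0 0 0 0;0 0 0 0", "hand": -1}}

```text
clock: 18.9
tcp_pos: [0.4738, -0.3034, 0.1839]
orientation: [-3.115, 0.41, 0.0]
contact_force: [0.1, -0.0, -0.1]
grip_width: 0.0853
gripper_force: 0.0
```

```bash
python3 - <<'E'
from h import *
b=onz('scene',343.3,203.3,.078)-[.481,.0888,.078]; print(b)
print(onz('scene',314.1,206.7,.072)-b)
s,_=grab('scene','s5')
g=cv2.cvtColor(s,cv2.COLOR_RGB2GRAY)[203:211,308:321]; print(g)
E
```

```text
[ 5.01630060e-03  1.41565371e-03 -4.16333634e-17]
[0.46097653 0.02760354 0.072     ]
[[143 145 146 148 149 149 151 149 148 146 143 144 144]
 [144 145 149 150 100  54  79  77 127 150 147 145 143]
 [146 146 126  56  61  65  64  55  51 126 147 143 144]
 [145 147 109  57  67  68  69  62  53 101 150 145 143]
 [145 147 114  57  66  45  56  49  55 102 150 144 144]
 [144 147 151  71  20  15  21  17  71 157 145 144 144]
 [143 145 148 154 121  57  91  91 157 150 144 145 145]
 [143 144 145 147 152 155 156 152 149 146 146 147 148]]
```

Request:
{"name": "arm_command", "arguments": {"plan": "0 0 0.03 0;0 0 0.03 0;0 0 0.025 0;0 0 0.015 0;0 0 0 0;0 0 0 0"}}

```text
clock: 19.7
tcp_pos: [0.4745, -0.304, 0.0849]
orientation: [3.114, -0.415, 0.003]
contact_force: [-0.1, -0.5, 0.0]
grip_width: 0.0855
gripper_force: 0.0
```

Request:
{"name": "arm_command", "arguments": {"plan": "0 0 0 0;0 0 0 0;0 0 0 0;0 0 0 0;0 0 0 0;0 0 0 0;0 0 0 0;0 0 0 0", "hand": 1, "grip_force": 25}}

```text
clock: 20.7
tcp_pos: [0.4758, -0.3034, 0.0857]
orientation: [-3.114, 0.414, -0.006]
contact_force: [0.4, 4.1, 13.9]
grip_width: 0.0044
gripper_force: 25.9
```

```bash
python3 - <<'E'
from h import *
s,_=grab('scene','s6')
cv2.imwrite('pics/c6.png',cv2.resize(s[210:310,110:210],(600,600),interpolation=cv2.INTER_CUBIC)[...,::-1])
o=r.get_obs();print(o)
E
```

```text
{'clock': 20.75, 'joints': array([ 0.39397943,  0.46585867,  0.08117267,  1.94654842, -0.05660755,
        0.72779973, -1.32618873]), 'qvel': array([ 0.00135308,  0.00206976, -0.00034256,  0.00086743,  0.00059089,
       -0.00162366,  0.00059924]), 'tau': array([ 1.60102207e+00, -4.44225490e+01,  3.60372640e+00, -1.79757410e+01,
        5.68609927e-01, -6.50925636e-01,  6.37672798e-03]), 'tcp_pos': array([ 0.47578288, -0.30334139,  0.08574917]), 'orientation': array([ 3.11423944, -0.41361422,  0.00582281]), 'contact_force': array([-0.12579262,  3.2400985 , 13.34473748]), 'moment': array([ 0.65935515,  0.10184618, -0.03878403]), 'gripper_force': 25.885940256994218, 'grip_width': 0.004719779068411526}
```

View pics/c6.png

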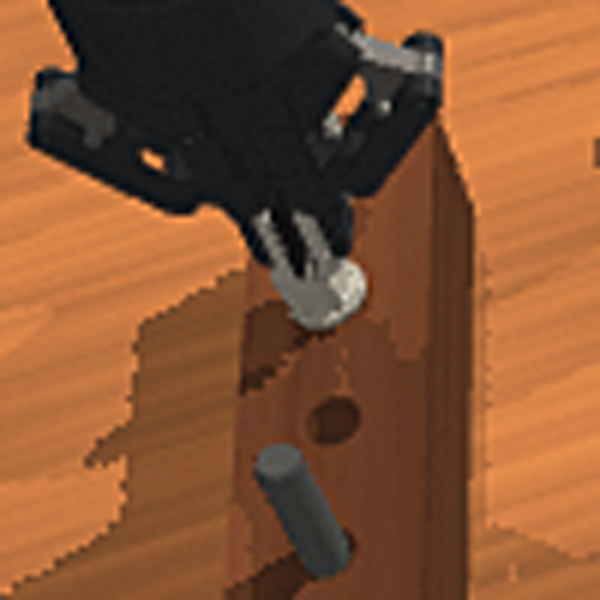

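The fingers are on the bolt's head, but the tips seem to bear on its collar: width reads 4.4 mm with 13 N upward. I'll open, rise 2 mm and grip again.

Request:
{"name": "arm_command", "arguments": {"plan": "0 0 0 0;0 0 0 0;0 0 -0.002 0;0 0 -0.001 0;0 0 0 0;0 0 0 0", "hand": 0.2}}

```text
clock: 21.5
tcp_pos: [0.4736, -0.3036, 0.0868]
orientation: [3.114, -0.415, -0.0]
contact_force: [-0.1, 0.7, -0.3]
grip_width: 0.0343
gripper_force: 0.0
```

Request:
{"name": "arm_command", "arguments": {"plan": "0 0 0 0;0 0 0 0;0 0 0 0;0 0 0 0;0 0 0 0;0 0 0 0", "hand": 0.65, "grip_force": 25}}

```text
clock: 22.25
tcp_pos: [0.4737, -0.3036, 0.0868]
orientation: [3.114, -0.415, 0.0]
contact_force: [0.9, 0.3, -0.0]
grip_width: 0.0147
gripper_force: 0.0
```

```bash
python3 - <<'E'
from h import *
c,f,M=cal('scene')
for nm in('scene0','s6'):
    d=np.load(f'pics/{nm}.npy'); print(nm)
    v,u=np.mgrid[:480,:640]; P=(np.stack([(u-c['cx'])/f,-(v-c['cy'])/f,-np.ones_like(u)],-1)*d[...,None])@M.T+c['origin']-[.003,.003,0]
    t=P[246:266,154:174]
    print('z mm');print((t[...,2]*1000).round().astype(int)[::2,::2]); print('x');print((t[...,0]*1000).round().astype(int)[::2,::2])
    print('y');print((t[...,1]*1000).round().astype(int)[::2,::2])
E
```

```text
scene0
z mm
[[ 66  67  64  67  67  67  66  67  64  64]
 [ 66  61  64  65  61  67  91  67  64  62]
 [ 64  66  89  91  93  89  93  63  64  66]
 [ 69  64  69  93  92  91  92  86  65  61]
 [ 67  67  65  94  88  91  89  84  69  66]
 [ 66  62  66  91  87  90  87  84  69  66]
 [ 65  64  66  86  82  81  82  81  69  69]
 [ 62  68  66  72  77  77  75  74  70  67]
 [ 66  65  67  70  71  68  69  68  68  63]
 [ 64 115 117 116  66  67  66  65  65  66]]
x
[[431 433 432 436 438 439 440 442 442 443]
 [435 433 437 439 438 444 464 447 446 446]
 [439 442 462 465 468 467 471 449 452 454]
 [448 445 451 471 472 473 475 472 458 456]
 [451 453 453 477 474 478 478 475 465 464]
 [455 454 459 480 478 482 481 480 470 469]
 [459 460 463 481 479 480 482 483 475 477]
 [463 468 468 475 480 482 482 482 481 480]
 [470 471 474 478 480 480 482 483 484 482]
 [474 514 517 517 481 483 484 485 487 489]]
y
[[-321 -317 -313 -309 -305 -301 -298 -294 -290 -286]
 [-322 -319 -314 -310 -307 -303 -297 -295 -291 -288]
 [-323 -319 -313 -309 -305 -302 -297 -296 -292 -288]
 [-324 -320 -316 -310 -306 -302 -299 -295 -293 -290]
 [-325 -32
[... 1013 characters left out ...]
 478 478 480 482 481 480 477 476 472]
 [466 467 477 477 482 481 483 482 476 478]
 [469 473 474 480 480 480 483 483 481 484]
 [474 477 479 478 483 487 483 487 486 488]]
y
[[-314 -311 -307 -303 -300 -296 -293 -291 -290 -286]
 [-315 -312 -310 -305 -301 -298 -295 -292 -291 -287]
 [-317 -313 -310 -306 -303 -300 -296 -293 -292 -289]
 [-319 -315 -311 -309 -304 -301 -298 -297 -293 -290]
 [-321 -316 -313 -310 -306 -303 -300 -298 -294 -291]
 [-326 -319 -315 -312 -308 -305 -302 -298 -295 -292]
 [-327 -321 -317 -313 -310 -306 -303 -300 -296 -293]
 [-328 -324 -319 -315 -311 -308 -304 -301 -298 -294]
 [-329 -325 -321 -317 -313 -310 -306 -302 -299 -295]
 [-330 -326 -322 -319 -314 -310 -307 -303 -300 -296]]
```

```bash
python3 - <<'E'
from h import *
s,_=grab('scene','s7')
z=lambda im:cv2.resize(im[225:275,140:190],(400,400),interpolation=cv2.INTER_CUBIC)
s0=cv2.imread('pics/s5.png')[...,::-1]; s6=cv2.imread('pics/s6.png')[...,::-1]
bright=np.clip(np.hstack([z(s6),z(s)]).astype(float)*1.6,0,255).astype(np.uint8)
cv2.imwrite('pics/c7.png',bright[...,::-1])
p=r.get_obs()['tcp_pos']; print(p)
for z in(-.014,.005,.03): print(proj('scene',p+[.003,.003,z]))
E
```

```text
[ 0.4736802  -0.30362091  0.08681948]
(np.float64(165.78073352459438), np.float64(257.5190650152779))
(np.float64(163.36428407730662), np.float64(252.22470733714232))
(np.float64(160.06680355789763), np.float64(245.00004086376308))
```

View pics/c7.png

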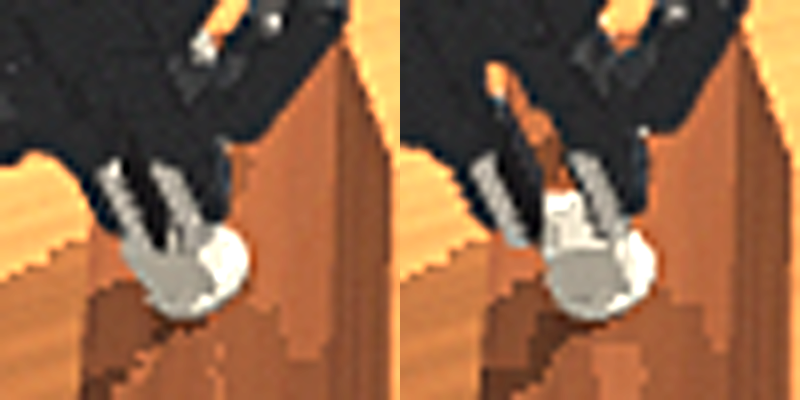

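The head is between the pads. On the first try (left) the tips bore on the collar and the pads tilted into a V. On the right they are clear of the collar but not yet gripping.

Request:
{"name": "arm_command", "arguments": {"plan": "0 0 0 0;0 0 0 0;0 0 0 0;0 0 0 0", "hand": 0.78, "grip_force": 20}}

```text
clock: 22.8
tcp_pos: [0.4737, -0.3036, 0.0868]
orientation: [-3.114, 0.415, -0.0]
contact_force: [-0.1, 0.6, -0.1]
grip_width: 0.0095
gripper_force: 0.0
```

```bash
python3 - <<'E'
from h import *
s,_=grab('scene','s8'); c,f,M=cal('scene'); d=np.load('pics/s8.npy')
v,u=np.mgrid[:480,:640]; P=(np.stack([(u-c['cx'])/f,-(v-c['cy'])/f,-np.ones_like(u)],-1)*d[...,None])@M.T+c['origin']-[.003,.003,0]
g=cv2.cvtColor(s,cv2.COLOR_RGB2GRAY)
for v in range(243,264,2):
    print(v,' '.join(f"{g[v,u]}:{P[v,u,0]*1e3:.0f},{P[v,u,1]*1e3:.0f},{P[v,u,2]*1e3:.0f}" for u in range(150,174,2)))
E
```

```text
243 24:480,-318,140 35:477,-315,134 19:474,-312,128 16:466,-310,117 63:425,-312,66 32:487,-301,139 24:488,-297,138 27:487,-294,136 26:482,-291,128 36:474,-288,116 73:436,-288,66 88:435,-285,64
245 29:483,-319,137 120:482,-316,134 15:479,-313,129 21:469,-311,115 29:462,-309,104 117:483,-303,129 103:484,-299,128 21:481,-296,123 27:482,-293,121 38:477,-290,113 75:439,-290,65 88:443,-286,67
247 26:474,-322,121 110:479,-318,125 15:481,-315,125 22:475,-312,116 17:466,-310,103 21:485,-304,125 107:485,-300,124 57:480,-298,116 28:481,-294,114 30:481,-291,112 76:446,-291,66 87:446,-287,65
249 16:474,-324,114 112:478,-320,118 113:483,-316,122 17:479,-313,115 19:470,-311,103 166:464,-308,92 105:483,-302,114 139:485,-299,116 20:482,-296,109 22:482,-292,108 92:450,-292,65 85:451,-288,65
251 83:474,-326,108 24:474,-322,107 109:481,-318,113 12:478,-315,109 14:473,-312,99 117:467,-309,90 50:483,-304,109 105:484,-300,108 52:480,-297,101 29:483,-293,103 88:454,-293,64 85:456,-289,65
253 152:391,-341,-2 46:474,-324,101 108:479,-320,105 59:481,-316,105 16:477,-313,99 113:473,-310,92 75:475,-306,93 103:48
[... 314 characters left out ...]
59,-323,65 105:480,-316,90 98:480,-313,89 101:481,-309,88 103:482,-305,87 97:482,-302,85 145:477,-299,77 228:474,-296,71 71:472,-292,66
259 92:407,-344,-2 85:461,-331,65 86:461,-328,64 87:465,-323,67 99:468,-319,69 102:479,-314,82 101:482,-310,82 100:482,-307,81 99:482,-303,79 146:482,-300,76 178:479,-297,71 74:476,-293,65
261 89:412,-345,-3 85:465,-332,65 54:466,-329,64 58:468,-325,64 56:470,-321,64 100:478,-316,74 100:479,-312,73 101:481,-309,74 102:481,-305,71 102:483,-301,72 155:482,-298,68 66:482,-294,66
263 80:423,-345,5 55:470,-333,65 58:471,-330,63 57:474,-326,65 49:475,-322,65 88:479,-318,69 114:482,-314,70 107:482,-310,68 161:485,-306,70 89:487,-303,70 67:484,-299,64 69:486,-295,65
```

Depth shows the fingertips at about z 0.093, just above the head top, so I need to go lower.

Request:
{"name": "arm_command", "arguments": {"plan": "0 0 0 0;0 0 0 0;0 0 0 0;0 0 0.003 0;0 0 0.003 0;0 0 0 0", "hand": -0.2}}

```text
clock: 23.6
tcp_pos: [0.4734, -0.3034, 0.0804]
orientation: [-3.114, 0.415, 0.001]
contact_force: [0.0, -0.0, 0.1]
grip_width: 0.0512
gripper_force: 0.0
```

Request:
{"name": "arm_command", "arguments": {"plan": "0 0 0.002 0;0 0 0.002 0;0 0 0.002 0;0 0 0 0"}}

```text
clock: 24.1
tcp_pos: [0.4735, -0.3035, 0.0746]
orientation: [-3.114, 0.415, 0.001]
contact_force: [-0.3, 1.0, -0.2]
grip_width: 0.051
gripper_force: 0.0
```

Request:
{"name": "arm_command", "arguments": {"plan": "0 0 0 0;0 0 0 0;0 0 0 0;0 0 0 0;0 0 0 0;0 0 0 0", "hand": 0.65}}

```text
clock: 24.85
tcp_pos: [0.4738, -0.3037, 0.075]
orientation: [3.114, -0.415, 0.0]
contact_force: [-1.5, -0.2, 3.5]
grip_width: 0.0172
gripper_force: 22.8
```

Request:
{"name": "arm_command", "arguments": {"plan": "0 0 -0.01 0;0 0 -0.02 0;0 0 -0.03 0;0 0 -0.04 0;-0.0108 -0.0351 0 0;-0.0108 -0.0351 0 0;-0.0108 -0.0351 0 0;-0.0108 -0.0351 0 0;-0.0108 -0.0351 0 0;-0.0108 -0.0351 0 0;-0.0108 -0.0351 0 0;-0.0108 -0.0351 0 0;-0.0108 -0.0351 0 0;0 0 0 0;0 0 0 0"}}

```text
clock: 26.72
tcp_pos: [0.4625, 0.0262, 0.175]
orientation: [3.114, -0.415, 0.0]
contact_force: [0.0, -0.9, -1.0]
grip_width: 0.017
gripper_force: 22.3
```

Request:
{"name": "arm_command", "arguments": {"plan": "0 0 0 -10.6;0 0 0 -10.6;0 0 0 -10.6;0 0 0 -10.6;0 0 0 -10.6;0 0 0 -10.6;0 0 0 -10.6;0 0 0 -10.6;0 0 0.02 0;0 0 0.01 0;0 0 0 0;0 0 0 0"}}

```text
clock: 28.22
tcp_pos: [0.463, 0.0266, 0.1452]
orientation: [2.58, 1.792, 0.001]
contact_force: [-0.3, -0.1, -1.2]
grip_width: 0.0177
gripper_force: 22.3
```

```bash
python3 - <<'E'
from h import *
s,_=grab('scene','s9'); p=r.get_obs()['tcp_pos']; print(p,proj('scene',p-[0,0,.051]),proj('scene',p-[0,0,.051]+[.003,.003,0]))
cv2.imwrite('pics/c8.png',cv2.resize(s[165:225,280:360],(800,600),interpolation=cv2.INTER_CUBIC)[...,::-1])
E
```

```text
[0.46304955 0.02665663 0.14532273] (np.float64(312.4833319697275), np.float64(199.43524948612585)) (np.float64(314.2853453977235), np.float64(200.0107929010606))
```

View pics/c8.png

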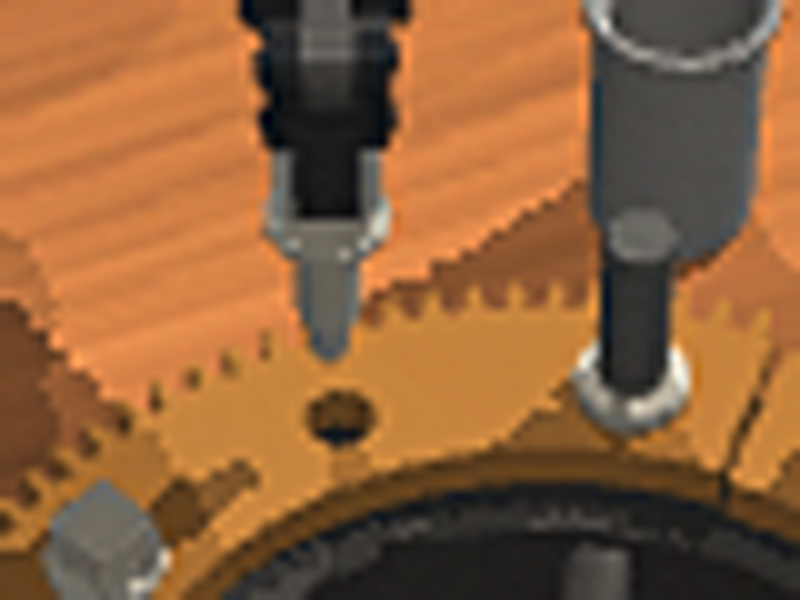

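The bolt's end is at (312.9,199.6), and hole B is at (314.1,206.6), clear and in line. The drift is still home.

```bash
python3 - <<'E'
from h import *
p=np.array([.46305,.02666,.1453])
for e in((312.9,199.2),(312.9,199.8)):
  b=onz('scene',*e,.0943)-p; B=onz('scene',314.1,206.6,.072)-b; print(b[:2],B[:2],(B-p)[:2])
print(r.get_obs()['orientation'])
E
```

```text
[-0.00029798  0.00108861] [0.46602547 0.02803755] [0.00297547 0.00137755]
[0.00128716 0.00045221] [0.46444033 0.02867395] [0.00139033 0.00201395]
[2.57940472e+00 1.79253066e+00 1.15331471e-03]
```

Request:
{"name": "arm_command", "arguments": {"plan": "0.0016 0.0008 0.005 0;0 0 0.005 0;0 0 0.005 0;0 0 0.004 0;0 0 0.002 0;0 0 0 0"}}

```text
clock: 29.02
tcp_pos: [0.4639, 0.028, 0.1237]
orientation: [-2.579, -1.793, 0.0]
contact_force: [0.3, -0.4, -1.2]
grip_width: 0.0171
gripper_force: 22.3
```

Request:
{"name": "arm_command", "arguments": {"plan": "0 0 0.002 0;0 0 0.002 0;0 0 0.0015 0;0 0 0 0"}}

```text
clock: 29.52
tcp_pos: [0.4638, 0.0279, 0.1182]
orientation: [-2.579, -1.793, 0.0]
contact_force: [-0.9, 0.4, -0.7]
grip_width: 0.017
gripper_force: 22.3
```

End z is about 0.067, so it has entered the hole with no contact.

Request:
{"name": "arm_command", "arguments": {"plan": "0 0 0.0015 0;0 0 0.0015 0;0 0 0.0015 0;0 0 0 0"}}

```text
clock: 30.02
tcp_pos: [0.4638, 0.028, 0.1137]
orientation: [-2.579, -1.793, 0.0]
contact_force: [-0.7, -0.0, -0.3]
grip_width: 0.0175
gripper_force: 22.3
```

Request:
{"name": "arm_command", "arguments": {"plan": "0 0 0.001 0;0 0 0.001 0;0 0 0.001 0;0 0 0 0"}}

```text
clock: 30.52
tcp_pos: [0.4639, 0.028, 0.1107]
orientation: [-2.579, -1.793, 0.0]
contact_force: [-0.1, 0.2, -1.5]
grip_width: 0.0172
gripper_force: 22.3
```

Request:
{"name": "arm_command", "arguments": {"plan": "0 0 0.001 0;0 0 0.001 0;0 0 0.001 0;0 0 0 0"}}

```text
clock: 31.02
tcp_pos: [0.4639, 0.028, 0.1077]
orientation: [-2.579, -1.793, 0.0]
contact_force: [0.3, 0.6, -1.3]
grip_width: 0.0172
gripper_force: 22.3
```

Request:
{"name": "arm_command", "arguments": {"plan": "0 0 0.001 0;0 0 0.001 0;0 0 0.001 0;0 0 0 0"}}

```text
clock: 31.52
tcp_pos: [0.4639, 0.028, 0.1047]
orientation: [-2.579, -1.793, 0.0]
contact_force: [-0.6, 0.2, -1.1]
grip_width: 0.0172
gripper_force: 22.3
```

Request:
{"name": "arm_command", "arguments": {"plan": "0 0 0.001 0;0 0 0.001 0;0 0 0.001 0;0 0 0 0"}}

```text
clock: 32.02
tcp_pos: [0.4638, 0.028, 0.1017]
orientation: [-2.579, -1.793, 0.0]
contact_force: [0.5, -0.1, -1.4]
grip_width: 0.0173
gripper_force: 22.3
```

Request:
{"name": "arm_command", "arguments": {"plan": "0 0 0.001 0;0 0 0.001 0;0 0 0.001 0;0 0 0 0"}}

```text
clock: 32.52
tcp_pos: [0.4639, 0.028, 0.0987]
orientation: [-2.579, -1.793, 0.0]
contact_force: [0.3, -0.0, -1.7]
grip_width: 0.0173
gripper_force: 22.3
```

Request:
{"name": "arm_command", "arguments": {"plan": "0 0 0.001 0;0 0 0.001 0;0 0 0.001 0;0 0 0 0"}}

```text
clock: 33.02
tcp_pos: [0.4638, 0.028, 0.0957]
orientation: [-2.579, -1.793, 0.0]
contact_force: [-1.0, -0.5, -0.5]
grip_width: 0.0171
gripper_force: 22.3
```

Request:
{"name": "arm_command", "arguments": {"plan": "0 0 0.0015 0;0 0 0.0015 0;0 0 0.0015 0;0 0 0 0"}}

```text
clock: 33.52
tcp_pos: [0.4638, 0.028, 0.0911]
orientation: [-2.579, -1.793, 0.0]
contact_force: [0.6, 0.6, -1.0]
grip_width: 0.0171
gripper_force: 22.3
```

Request:
{"name": "arm_command", "arguments": {"plan": "0 0 0.0015 0;0 0 0.0015 0;0 0 0.0015 0;0 0 0 0"}}

```text
clock: 34.02
tcp_pos: [0.4638, 0.028, 0.0867]
orientation: [-2.579, -1.793, 0.0]
contact_force: [-0.9, -0.5, -0.6]
grip_width: 0.0173
gripper_force: 22.3
```

Request:
{"name": "arm_command", "arguments": {"plan": "0 0 0.001 0;0 0 0.001 0;0 0 0.001 0;0 0 0 0"}}

```text
clock: 34.52
tcp_pos: [0.4639, 0.0279, 0.0837]
orientation: [-2.579, -1.793, 0.0]
contact_force: [1.0, -0.5, -1.1]
grip_width: 0.017
gripper_force: 22.3
```

Request:
{"name": "arm_command", "arguments": {"plan": "0 0 0.0007 0;0 0 0.0007 0;0 0 0.0006 0;0 0 0 0"}}

```text
clock: 35.02
tcp_pos: [0.4639, 0.028, 0.0818]
orientation: [-2.579, -1.793, 0.0]
contact_force: [-0.1, -0.4, -1.6]
grip_width: 0.0174
gripper_force: 22.3
```

Request:
{"name": "arm_command", "arguments": {"plan": "0 0 0.0005 0;0 0 0.0005 0;0 0 0 0"}}

```text
clock: 35.4
tcp_pos: [0.464, 0.028, 0.0809]
orientation: [2.579, 1.793, 0.0]
contact_force: [-1.2, 0.1, 1.2]
grip_width: 0.0168
gripper_force: 22.6
```

Contact is starting where I expected the bolt to be home.

Request:
{"name": "arm_command", "arguments": {"plan": "0 0 0.0005 0;0 0 0.0003 0;0 0 0 0"}}

```text
clock: 35.78
tcp_pos: [0.4641, 0.028, 0.0808]
orientation: [2.579, 1.793, 0.0]
contact_force: [-5.2, -0.7, 11.5]
grip_width: 0.0172
gripper_force: 23.7
```

Request:
{"name": "arm_command", "arguments": {"plan": "0 0 -0.0005 0;0 0 0 0;0 0 0 0"}}

```text
clock: 36.15
tcp_pos: [0.464, 0.028, 0.0809]
orientation: [2.579, 1.793, 0.0]
contact_force: [-2.4, -1.1, 6.0]
grip_width: 0.0173
gripper_force: 23.2
```

Request:
{"name": "arm_command", "arguments": {"plan": "0 0 0 0;0 0 0 0;0 0 0 0;0 0 0 0", "hand": 0.1}}

```text
clock: 36.65
tcp_pos: [0.4639, 0.028, 0.0804]
orientation: [-2.579, -1.793, 0.0]
contact_force: [-0.7, 0.6, 0.4]
grip_width: 0.0384
gripper_force: 0.0
```

Request:
{"name": "arm_command", "arguments": {"plan": "0 0 -0.01 0;0 0 -0.02 0;0 0 -0.03 0;0 0 -0.04 0;0 0 -0.04 0;0 -0.03 0 0;0 -0.04 0 0;0 -0.04 0 0;0 0 0 0;0 0 0 0"}}

```text
clock: 37.9
tcp_pos: [0.3616, 0.0662, 0.2212]
orientation: [2.579, 1.793, 0.002]
contact_force: [0.4, -0.3, 0.2]
grip_width: 0.0389
gripper_force: 0.0
```

```bash
python3 - <<'E'
from h import *
c,f,M=cal('scene')
s,d=grab('scene','s10'); print(r.get_obs()['tcp_pos'],r.get_obs()['contact_force'])
v,u=np.mgrid[:480,:640]; P=(np.stack([(u-c['cx'])/f,-(v-c['cy'])/f,-np.ones_like(u)],-1)*d[...,None])@M.T+c['origin']
Z=(P[...,2]*1000).round().astype(int)
print(Z[192:214:2,306:322]); print(Z[182:210:3,336:352])
for q in((.481,.0888,.123),(.464,.028,.098)): print(proj('scene',np.array(q)+[.003,.003,0]))
E
```

```text
[0.36178407 0.06614005 0.22102708] [ 1.35504255 -0.02395583 -1.02799014]
[[-2  1 -1  2  2 -2 -2  2 -2  0  1 -2 -3 -4 -3 -4]
 [ 0  1 -1 -2 -2  2 -3  0  0 -4 -1 -2 -1  2 -1 -1]
 [ 3  0 -1 -1 -2  1 -1  0 97 97 98 97 70 73 -2  1]
 [71 72 -2 -1 97 98 96 99 98 97 96 98 71 71 71 72]
 [64 72 70 72 96 96 97 95 98 98 94 96 74 70 69 72]
 [71 70 69 71 98 96 93 97 94 96 98 95 73 72 70 72]
 [72 71 74 75 93 93 90 91 88 91 91 88 76 74 72 71]
 [71 72 73 76 85 81 83 86 85 88 82 85 75 75 68 70]
 [72 69 73 73 78 80 77 76 78 79 74 74 76 74 73 71]
 [71 69 73 71 72 73 74 74 72 74 74 75 72 71 71 74]
 [73 70 70 68 72 71 72 73 72 73 73 73 71 68 70 70]]
[[  0   0   0  21  22  26  28  30  29  32  32  32  31  35  32  34]
 [ -2  -4   0  12  14  18  19  20  20  20  19  21  23  23  25  19]
 [  3  -2  -2  -3 123 122 123 122 124 121 122 122  11  12   8  11]
 [  0  -2  -1   0 113 118 120 119 121 122 120 114   1   1  -1   1]
 [  2   3   1  72 107 113 111 113 113 115 113  -2  72  -3  -2   0]
 [ 74  71  74  74  97 101 102 105 100 103  98  72  71  67  73  74]
 [ 70  72  77  77  87  91  90  93  91  93  88  80  72  73  73  70]
 [ 72  72  75  77  81  82  82  82  83  81  80  76  78  70  71  71]
 [ 68  69  71  76  78  77  75  76  74  78  76  74  72  72  72  70]
 [ 74  69  71  71  69  73  72  73  72  70  71  72  71  69  71  72]]
(np.float64(344.417528638864), np.float64(188.70516520271337))
(np.float64(315.011707335873), np.float64(199.02826718520504))
```

The depth readings put the bolt head top at about 97 mm (98 mm expected) and the drift top at about 122–123 mm (123 mm expected). Both are seated and the gripper is clear.

```bash
python3 -c "
from h import *
print(ticket.hand_in())"
```

```text
the job is handed in; nothing more can be done
None
```

I handed the job in at about 38 s of the 72 s allowed, with the drift seated in the end hole and the bolt in the middle hole. Both are released and the gripper is clear; contact readings between moves peaked at about 15 N. The hand-in reply gave no verdict.

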